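Load a slide holder under the stage's spring clip

ROBOT

A 6-joint arm with a two-finger parallel gripper is mounted at the origin on the work surface. World frame = base frame: x ahead of the robot, y to its left, z up, the work surface at z = 0. Lengths are in m, angles in degrees, forces in N, time in s.
With the tool pointing down it reaches from about 0.3 to 0.75 m from the base axis. Payload 8.5 kg.
Tool frame: the origin (TCP) lies between the finger pads; the fingertips stand 14 mm ahead of it and the grasp point (between the pads) lies 5 mm behind it; x points along the fingers, z is the direction in which the jaws open and shut, and the axes are right-handed (so a half turn about x gives the same grasp; the last joint's range is limited). The gripper opens to 85 mm and grips with 20 to 120 N. Pads are 22 mm wide; open, the fingers measure 114 mm over their backs; the gripper's body (76 mm by 85 mm) begins 54 mm behind the grasp point. The pads swing forward as they close: fully open they stand 13 mm farther back than shut.
Start: joints at [54.185, 21.807, 74.336, -0, 83.858, -12.336], TCP at [0.219, 0.504, 0.245] pointing down, gripper open.
Joint ranges: [-178.18, 178.18], [-50.72, 133.34], [12.68, 142.11], [-81.47, 261.47], [9.98, 163.14], [-165.26, 165.26]. Speed limits (degrees/s): [136.94, 136.94, 180, 180, 180, 180].

INTERFACE

Orientations are given as a 3x3 rotation matrix whose columns are the frame's x, y, z axes.
In Python, from rig import env gives the robot as it stands.
- The arm moves only by the shell command python3 -m jog 'ROWS' [FORCE]. ROWS is JSON, a list of rows, each a list of 5 numbers: the opening, from -1 (shut) to 1 (fully open), so that 0 is half open, then the shift along the tool's x, y, z in m, then the turn about the tool's x in rad. In form: [[claw, dx, dy, dz, yaw], ...]. A call has 1 to 20 rows; each row is the pose to reach, as a shift and turn from the pose commanded when the call began, along the tool's axes at that moment; what a row does not reach only later rows make up. A row lasts 1/10 s, in which the tool goes at most 50 mm and 8.59 degrees, less where a joint would pass 70% of its speed; a pose out of reach is approached as far as the arm can. A call with a gripper value outside its range is refused whole. The fingers move at their own pace and stop on an object; FORCE is the grip in N (left out, the last holds). Time passes only in rows, so rows that repeat a pose let the fingers close. It gives the time, the measured TCP pose, the force and the opening at its end, in the units of the state.
- env.observe(): the state, without advancing time (a new reading comes with each control period).
- env.get_image(name): name is "scene" or "side" or "wrist"; returns the picture (384x512x3 uint8, red, green, blue); there is no depth.
- env.camera_model(name): a dict with "fx", "fy", "cx", "cy" (pixels), "origin" and "orientation" of the camera in the world. Camera axes: x right, y up, looking along -z (the intrinsics and any distortion apply to the point x, -y, -z); pixel columns grow to the right and rows downward; lengths in m; the calibration is good to about 2 mm. A picture is of the moment at which its call begins: read the wrist's pose just before it. camera_model takes no time and is no camera call; for the wrist camera it gives the pose at the moment of the call.
- env.close_job(): hands the job in, once; it reports no verdict.
The state is a dict: "time_s": time; "q": joint angles; "qvel": joint speeds; "joint_efforts": joint torques, N m; "position": TCP position; "tool_rot": TCP orientation; "ft_force": force on the tool from outside, world axes, zero at the start; "wrist_torque": the same for the moment, N m; "grip_width": finger opening in m.
Only numpy, scipy, OpenCV 4.12 (cv2) and the standard library are available. Lean on these libraries where they do the work, as an engineer would, in place of code of your own. Each camera call takes 0.05 s, during which the arm holds its last target.

TASK

Press the spring clip's thumb plate down with one fingertip so that its foot lifts, and while keeping it down push the flat slide holder along its channel beneath the foot with the other fingertip, until it is fully home against the end stop. Only then let the clip spring back down onto the holder and take the hand away. Touch and push only: do not lift or tip the holder, and leave the bottle, the tube block and the slide box where they stand.

Things in the scene. Friction and masses are not known exactly. Their poses are not given: they have to be found in the camera images.
- stage: Fixed black loading stage with metal rails, 190 mm long (x), 120 mm wide. Origin: table level, mid-length, on its channel's centre line. x runs along the channel to the end stop (push direction), y towards the thumb plate, z up. Channel: 46 mm wide, floor 12 mm above the table, open at the -x end, between rails 6 mm wide with tops 18 mm above the table. Heights in these notes are above the table.
- end_stop (a point): Middle of the near face of the end stop, a bar across the channel's +x end, top at height 24 mm; this point: stage x = 80, y = 0 mm, height 18 mm.
- holder: The flat slide holder: loose grey plate with a glass slide let into its top, 80 mm (x) by 44 mm (y), 12 mm thick, about 90 g. Origin: centre of its underside; axes as the stage's. It starts in the channel (top at height 24 mm), its front edge 4 to 20 mm short of the clip's foot. Home: front edge against the end stop, so its rear edge is at stage x = 0.
- holder_rear (a point): Middle of the holder's rear (-x) edge face, half-way up (height 18 mm): where to push. At home it is at stage x = 0, y = 0.
- clip (a joint): Angle of the steel spring clip on its hinge rod, rad: 0 = at rest (foot blocks the channel, 4 mm below the holder's top), 0.27 = pressed until the plate is level, 0.34 = hard stop. Above 0.18 the foot clears the holder; resting on the holder it reads about 0.16. The thumb plate needs about 4 N to start and 8 N for full travel, and springs back when let go.
- hinge_rod (a point): Top of the clip's hinge rod at mid-length of the stage (stage x = 0, y = 31 mm, height 27 mm). The rod is 10 mm thick and runs along stage x from -82 to +70 mm beside the channel, between where the two fingertips work; its end posts (x = -86 and 72 mm) are equally high.
- clip_plate (a point): Middle of the top of the ribbed thumb plate: 95 mm along stage x (-80 to +15 mm), from stage y = 35 to 75 mm. At rest it slopes up away from the channel (this point at height 24 mm, outer edge 28 mm); pressed to 0.27 rad it is level, top at height 16 mm, so a fingertip on it is level with the holder's edge, 4 mm above the channel floor. A fingertip may slide along it.
- clip_foot (a point): Middle of the underside of the clip's foot, a block 12 mm (x) by 10 mm (y) on an arm that reaches from the hinge over the channel. At rest at stage x = 56, y = 1 mm, height 20 mm (arm top 31 mm); it rises about 8 mm when the thumb plate is pressed level.
- bottle: Bystander: green bottle, 60 mm across, 150 mm tall, standing on the -y side of the stage. Origin: centre of its underside.
- tube_block: Bystander: wooden block 60 x 60 x 45 mm holding four capped tubes, 88 mm tall overall, on the +y side of the stage near the end stop. Origin: centre of its underside.
- slide_box: Bystander: closed white slide box 98 x 40 x 30 mm, on the -y side of the stage. Origin: centre of its underside.
Mind the look-alikes: they are no part of the job. There is more than one size of the holder; the one meant has the size given above.

How it is judged (in metres and radians):
On the way, in this order (a step that is already met when the one before it is completed fails the run):
1. the clip is held down by the hand, its foot lifted, before the holder is home (value of joint clip above 0.175 rad and contact force between the fingers and stage above 0.5 N and x of holder_rear in the frame of stage below -0.01 m), for 0.1 s.
2. the holder is pushed home while the clip is still held down (value of joint clip above 0.175 rad and contact force between the fingers and stage above 0.5 N and x of holder_rear in the frame of stage above -0.004 m), for 0.1 s.
At the end, for the whole second after the job is handed in: the holder lies flat in the channel with its front edge within 4 mm of the end stop, at rest, with the clip released and its foot resting on it (x of holder_rear in the frame of stage between -0.004 and 0.003 m and y of holder_rear in the frame of stage between -0.003 and 0.003 m and z of holder_rear in the frame of stage between 0.015 and 0.021 m and value of joint clip between 0.1 and 0.19 rad and linear speed of holder below 0.01 m/s); the robot touches nothing.
It fails at once if the holder is lifted or carried (more than 6 mm off the channel floor) (z of holder_rear in the frame of stage above 0.024 m).
It fails at once if the holder is tipped (angle between holder's own z axis and vertical above 0.15 rad).
It fails at once if the bottle is moved (more than 15 mm) (distance of bottle from where it was at the start of the episode above 0.015 m).
It fails at once if the tube block is moved (more than 15 mm) (distance of tube_block from where it was at the start of the episode above 0.015 m).
It fails at once if the slide box is moved (more than 15 mm) (distance of slide_box from where it was at the start of the episode above 0.015 m).
It also fails if it takes over 48 s, if anything falls off the work surface, if the arm or the gripper's body presses on something with over 40 N, if the wrist force passes 120 N, or if a joint passes its speed limit or range.

## Working session

There is one attempt and no reset: what is moved stays moved. The work goes in short steps, Python scripts to look and compute and a shell command to move; the robot and the scene stay as the last step left them, time stands still between calls to the robot, and variables do not carry over. Pictures are saved under pics/ and viewed, and the job is handed in when it is done.

```bash
ls; mkdir -p pics
python3 - <<'E'
from rig import env
import cv2
s=env.observe(); print({k:s[k] for k in s})
for n in ["scene","side","wrist"]:
    m=env.camera_model(n); print(n,m)
    im=env.get_image(n); cv2.imwrite(f"pics/{n}0.png",im[:,:,::-1])
E
```

```text
pics
{'time_s': 0.0, 'q': array([ 5.41855062e+01,  2.18408864e+01,  7.43866710e+01, -5.79624645e-04,
        8.38587972e+01, -1.23354104e+01]), 'qvel': array([ 0.01156495, -0.03568881, -0.11264294, -0.0047937 , -0.02813519,
        0.02169314]), 'joint_efforts': array([ 5.13769410e-04, -4.48471355e+01, -2.31280929e+01, -1.46808106e-04,
        4.80116112e-03, -2.21307772e-06]), 'position': array([0.21895603, 0.50422283, 0.24470146]), 'tool_rot': array([[-8.73784346e-04, -9.17205880e-01,  3.98412613e-01],
       [-1.22807502e-03,  3.98413449e-01,  9.17205111e-01],
       [-9.99998864e-01,  3.12158889e-04, -1.47452507e-03]]), 'ft_force': array([-0.43696064, -0.1345738 ,  0.21059767]), 'wrist_torque': array([0.0721636 , 0.02182956, 0.03973009]), 'grip_width': 0.08546238559811556}
scene {'fx': 375.01833057482986, 'fy': 375.01833057482986, 'cx': 250.90483596853738, 'cy': 188.25681951313433, 'origin': array([ 0.91072033, -0.24693788,  0.53379003]), 'orientation': array([[ 0.66235965, -0.56222812,  0.49515577],
       [ 0.74913231,  0.48911972, -0.44672439],
       [ 0.00897056,  0.6668294 ,  0.74515642]])}
side {'fx': 382.49416493703575, 'fy': 382.49416493703575, 'cx': 261.97703603995745, 'cy': 191.06035349551578, 'origin': array([0.3068265 , 0.71546265, 0.44227181]), 'orientation': array([[-0.92541041,  0.17016442, -0.33861431],
       [-0.37894453, -0.42511915,  0.82199437],
       [-0.00407723,  0.88899819,  0.45789257]])}
wrist {'fx': 287.36277928600776, 'fy': 287.36277928600776, 'cx': 254.45445312597462, 'cy': 190.33513749255061, 'origin': array([0.14231715, 0.53773383, 0.37382282]), 'orientation': array([[ 3.98887777e-01, -8.67321085e-01, -2.97729199e-01],
       [ 9.16999730e-01,  3.77210310e-01,  1.29706889e-01],
       [-1.90996438e-04, -3.24756088e-01,  9.45797783e-01]])}
```

View pics/scene0.png

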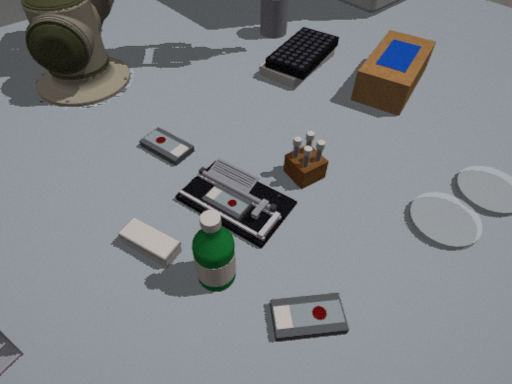

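View pics/side0.png

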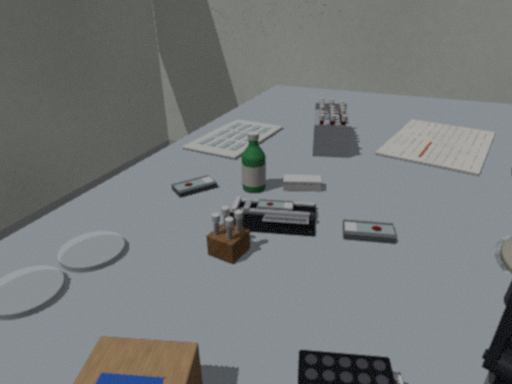

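View pics/wrist0.png

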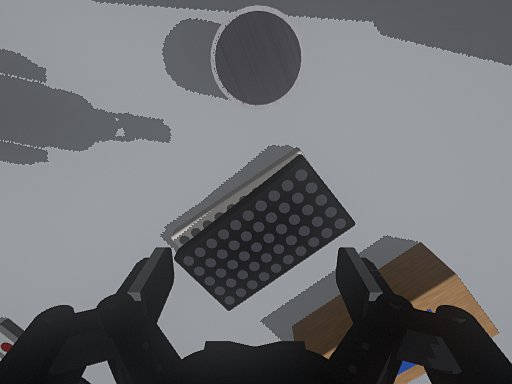

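The stage with clip is at about (237,198) in the scene view and (275,215) in the side view. The bottle is at (215,255), the tube block at (305,163) and the slide box at (150,241), all in the scene view. Next I'll enlarge both crops.

Run:
```python
import cv2
a=cv2.imread("pics/scene0.png")[150:246,165:309]; cv2.imwrite("pics/scene0c.png",cv2.resize(a,None,fx=5.5,fy=5.5,interpolation=cv2.INTER_CUBIC))
a=cv2.imread("pics/side0.png")[180:250,205:335]; cv2.imwrite("pics/side0c.png",cv2.resize(a,None,fx=6,fy=6,interpolation=cv2.INTER_CUBIC))
```

```text
(no output)
```

View pics/scene0c.png

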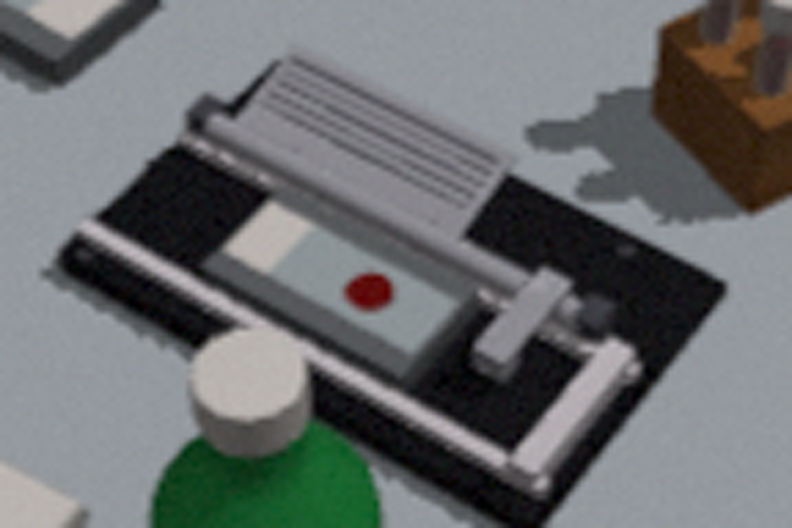

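View pics/side0c.png

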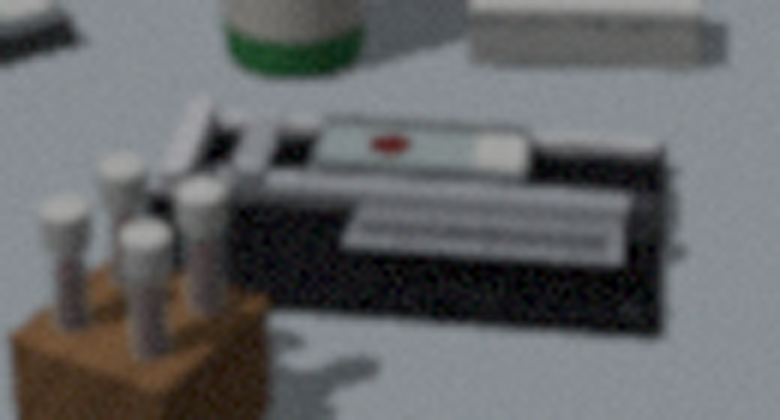

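```bash
cat > h.py <<'E'
import numpy as np
from rig import env
def ray(m,u,v,z):
    d=np.array([(u-m["cx"])/m["fx"],-(v-m["cy"])/m["fy"],-1.0]); d=np.array(m["orientation"])@d
    o=np.array(m["origin"]); return o+d*(z-o[2])/d[2]
def fit(S,W):
    S=np.array(S)[:,:2];W=np.array(W)[:,:2]
    a,b=S.mean(0),W.mean(0);s=S-a;w=W-b
    th=np.arctan2((s[:,0]*w[:,1]-s[:,1]*w[:,0]).sum(),(s*w).sum())
    R=np.array([[np.cos(th),-np.sin(th)],[np.sin(th),np.cos(th)]])
    t=b-R@a; return th,t,(W-(S@R.T+t))*1000
E
python3 - <<'E'
from h import *
m=env.camera_model("scene"); c=lambda u,v:(u/5.5+165-.41,v/5.5+150-.41)
P=[((293,48),(-.08,.075,.028)),((515,158),(.015,.075,.028)),((207,100),(-.086,.031,.027)),((600,302),(.072,.031,.027)),((85,225),(-.095,-.026,.018))]
W=[ray(m,*c(*p),s[2]) for p,s in P]
th,t,r=fit([s for p,s in P],W);print(np.degrees(th),t,r)
R=np.array([[np.cos(th),-np.sin(th)],[np.sin(th),np.cos(th)]])
for n,p,z in [("holder rear -y corner top",(205,262),.024),("front -y top",(408,362),.024),("front+y",(478,300),.024),("red",(370,292),.024),("stop -y",(512,465),.024),("stop +y",(612,340),.024),("basecorner+x+y",(728,285),.012),("-x-y base",(60,262),0.006)]:
    w=ray(m,*c(*p),z); print(n,w,(R.T@(w[:2]-t))*1000)
E
```

```text
15.426671071173482 [0.56908958 0.01069371] [[ 1.770409   -2.15048222]
 [ 1.40631096 -4.0686473 ]
 [-4.01231718  3.93019799]
 [-1.64261082  1.9554012 ]
 [ 2.47820804  0.33353032]]
holder rear -y corner top [ 0.53063945 -0.02152189  0.024     ] [-45.63434984 -20.82700947]
front -y top [0.6050745  0.00167101 0.024     ] [ 32.28835928 -18.26979318]
front+y [0.60070994 0.03466259 0.024     ] [36.85696664 14.69414489]
red [0.57549362 0.01076204 0.024     ] [ 6.19148728 -1.63764445]
stop -y [6.55134330e-01 2.36096976e-05 2.40000000e-02] [ 80.1063981  -33.17399918]
stop +y [0.64057577 0.05565926 0.024     ] [80.87171067 24.32984343]
basecorner+x+y [0.6427626  0.10767484 0.012     ] [96.81615811 73.88968091]
-x-y base [ 0.48533129 -0.05018907  0.006     ] [-96.9357438  -36.40916381]
```

Run:
```python
from h import *
import cv2
th=np.radians(15.43);t=np.array([.5691,.0107]);R=np.array([[np.cos(th),-np.sin(th)],[np.sin(th),np.cos(th)]])
m=env.camera_model("scene");s=env.camera_model("side")
def two(p,q):
    A=[];o=[]
    for mm,(u,v) in ((m,p),(s,q)):
        d=mm["orientation"]@np.array([(u-mm["cx"])/mm["fx"],-(v-mm["cy"])/mm["fy"],-1.]);d/=np.linalg.norm(d)
        P=np.eye(3)-np.outer(d,d);A.append(P);o.append(P@mm["origin"])
    return np.linalg.solve(sum(A),sum(o))
for n,w in [("bottle cap top",two((210.5,215.5),(253.5,135.5))),("box top",ray(m,149,237,.03)),("tube block side view top center",ray(s,229,234,.045)),("tube scene",ray(m,305.5,158,.045))]:
    print(n,w.round(3),((R.T@(w[:2]-t))*1000).round(1))
```

```text
bottle cap top [ 0.655 -0.084  0.143] [  57.6 -113.9]
box top [ 0.547 -0.138  0.03 ] [ -60.9 -138. ]
tube block side view top center [0.591 0.187 0.045] [ 68.4 163.9]
tube scene [0.596 0.175 0.045] [ 69.7 150.9]
```

```bash
cat >> h.py <<'E'
def goto(th,t,sx,sy,z,rot=True):
    """tool shift/yaw to put TCP at stage (sx,sy), height z"""
    s=env.observe();R=np.array([[np.cos(th),-np.sin(th)],[np.sin(th),np.cos(th)]])
    w=np.array([*(R@[sx,sy]+t),z]);T=s["tool_rot"]
    cur=np.arctan2(T[1,2],T[0,2]); d=(th+np.pi/2-cur+np.pi)%(2*np.pi)-np.pi
    print("target",w.round(4),"shift",(T.T@(w-s["position"])).round(4),"yaw",round(-d,4))
E
python3 - <<'E'
from h import *
goto(np.radians(15.43),np.array([.5691,.0107]),-.075,.0275,.2)
E
```

```text
target [0.4895 0.0173 0.2   ] shift [ 0.0451 -0.4422 -0.3389] yaw -0.6791
```

```bash
python3 -m jog '[[0,0,-0.04,-0.03,-0.05],[0,0,-0.08,-0.06,-0.12],[0,0,-0.12,-0.09,-0.19],[0,0,-0.16,-0.12,-0.26],[0,0,-0.2,-0.15,-0.33],[0,0.01,-0.24,-0.18,-0.4],[0,0.015,-0.28,-0.21,-0.47],[0,0.02,-0.32,-0.245,-0.54],[0,0.025,-0.36,-0.275,-0.6],[0,0.03,-0.4,-0.305,-0.65],[0,0.035,-0.43,-0.33,-0.68],[0,0.045,-0.442,-0.339,-0.68],[0,0.045,-0.442,-0.339,-0.68],[0,0.045,-0.442,-0.339,-0.68]]'
python3 - <<'E'
from h import *
import cv2
s=env.observe();print(s["time_s"],s["position"],s["tool_rot"],s["ft_force"],s["grip_width"])
cv2.imwrite("pics/w1.png",cv2.resize(env.get_image("wrist")[:,:,::-1],None,fx=1.5,fy=1.5,interpolation=cv2.INTER_CUBIC))
E
```

```text
time_s: 1.55
position: [0.4889, 0.0182, 0.2]
tool_rot: [[-0.001, -0.964, -0.267], [0.001, -0.267, 0.964], [-1.0, 0.001, 0.001]]
ft_force: [0.1, 1.0, 0.2]
grip_width: 0.0424
1.55 [0.48889155 0.01817877 0.20004624] [[-1.25118406e-03 -9.63769993e-01 -2.66731765e-01]
 [ 6.03475071e-04 -2.66732653e-01  9.63770371e-01]
 [-9.99999035e-01  1.04488816e-03  9.15342809e-04]] [0.08686092 1.02578981 0.16258442] 0.04242061403575525
```

View pics/w1.png

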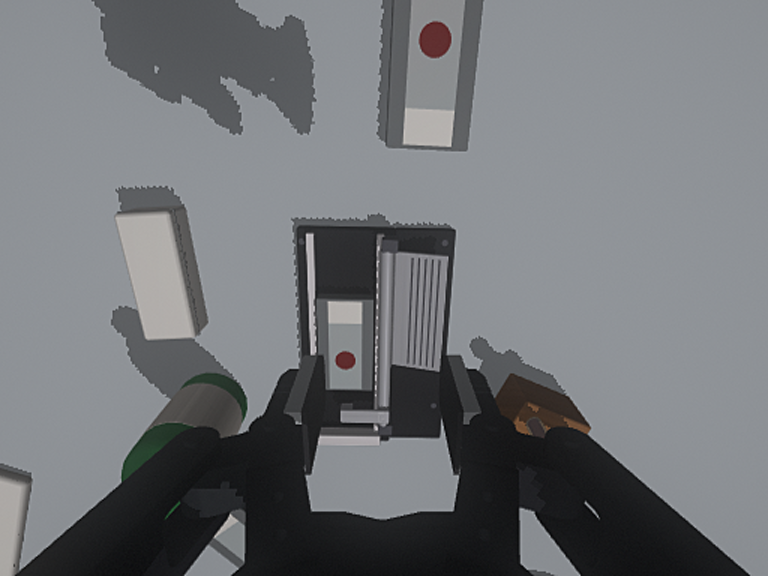

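Run:
```python
import cv2
a=cv2.imread("pics/w1.png"); a=cv2.resize(a,(512,384),interpolation=cv2.INTER_AREA)[140:300,185:315]
cv2.imwrite("pics/w1c.png",cv2.resize(a,None,fx=3.7,fy=3.7,interpolation=cv2.INTER_CUBIC))
```

```text
(no output)
```

View pics/w1c.png

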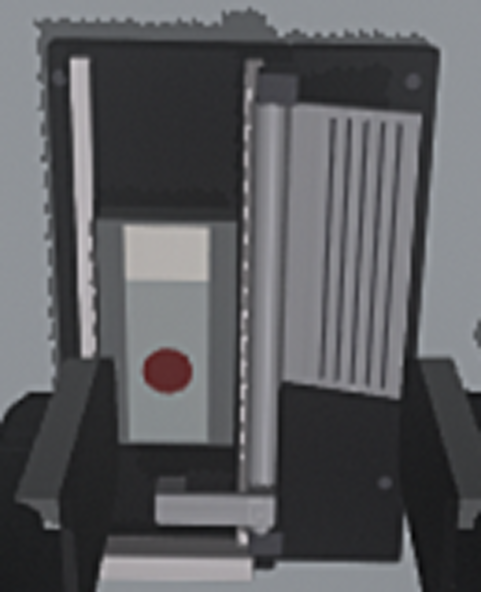

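Run:
```python
from h import *
m=env.camera_model("wrist"); c=lambda u,v:(u/3.7+185-.36,v/3.7+140-.36)
P=[((421,115),(-.08,.075,.028)),((401,399),(.015,.075,.028)),((70,58),(-.095,-.029,.018)),((90,58),(-.095,-.023,.018)),((106,557),(.08,-.029,.024)),((252,560),(.08,.029,.024))]
W=[ray(m,*c(*p),s[2]) for p,s in P]
th,t,r=fit([s for p,s in P],W);print(np.degrees(th),t,r.round(1))
R=np.array([[np.cos(th),-np.sin(th)],[np.sin(th),np.cos(th)]])
for n,p,z in [("rear -y",(98,220),.024),("rear +y",(237,222),.024),("front -y",(118,444),.024),("front +y",(234,445),.024),("foot tip",(156,510),.031),("rod top-x",(270,102),.027),("rod top +x",(261,485),.027),("pl inner rear",(292,102),.02),("corner",(437,46),.012),("corner",(55,42),.012),("corner",(401,559),.012)]:
    w=ray(m,*c(*p),z); print(n,w.round(4),(R.T@(w[:2]-t)*1000).round(1))
```

```text
15.339222012327925 [0.57065943 0.01288238] [[ 0.1  0. ]
 [ 0.  -1.5]
 [ 0.4  0.5]
 [ 0.4  0.4]
 [-2.1  3.8]
 [ 1.1 -3.2]]
rear -y [ 0.5328 -0.0201  0.024 ] [-45.3 -21.8]
rear +y [0.522  0.0212 0.024 ] [-44.7  20.9]
front -y [0.6085 0.0037 0.024 ] [ 34.  -18.8]
front +y [0.5986 0.0409 0.024 ] [34.4 19.6]
foot tip [0.6251 0.0214 0.031 ] [54.8 -6.2]
rod top-x [0.482  0.0205 0.027 ] [-83.5  30.7]
rod top +x [0.6092 0.0531 0.027 ] [47.8 28.6]
pl inner rear [0.482  0.0274 0.02  ] [-81.7  37.4]
corner [0.4555 0.0656 0.012 ] [-97.1  81.3]
corner [ 0.4851 -0.0458  0.012 ] [-98.1 -34. ]
corner [0.6357 0.1127 0.012 ] [89.2 79.1]
```

Run:
```python
from h import *
goto(np.radians(15.4),np.array([.5702,.0122]),-.064,.0285,.06)
```

```text
target [0.5009 0.0227 0.06  ] shift [ 0.1404 -0.0127  0.0007] yaw 0.0023
```

```bash
python3 -m jog '[[0,0.04,-0.013,0.001,0],[0,0.08,-0.013,0.001,0],[0,0.12,-0.013,0.001,0],[0,0.14,-0.013,0.001,0],[0,0.14,-0.013,0.001,0],[0,0.14,-0.013,0.001,0]]'
python3 - <<'E'
from h import *
import cv2
s=env.observe();print(s["time_s"],s["position"],s["ft_force"],s["grip_width"])
cv2.imwrite("pics/w2.png",cv2.resize(env.get_image("wrist")[:,:,::-1],None,fx=1.5,fy=1.5,interpolation=cv2.INTER_CUBIC))
a=env.get_image("side")[150:260,190:350,::-1];cv2.imwrite("pics/s2.png",cv2.resize(a,None,fx=5,fy=5,interpolation=cv2.INTER_CUBIC))
E
```

```text
time_s: 2.2
position: [0.5019, 0.0227, 0.0613]
tool_rot: [[0.001, -0.963, -0.268], [-0.0, -0.268, 0.963], [-1.0, -0.001, -0.0]]
ft_force: [0.0, -0.3, -0.5]
grip_width: 0.0428
2.2 [0.50194833 0.02272687 0.06134972] [ 0.04089218 -0.32370724 -0.48220216] 0.04283564284773946
```

View pics/w2.png

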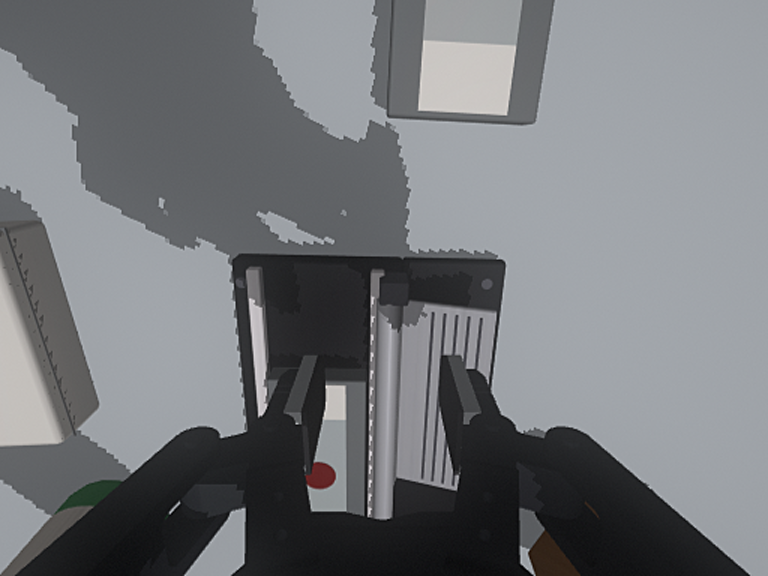

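View pics/s2.png

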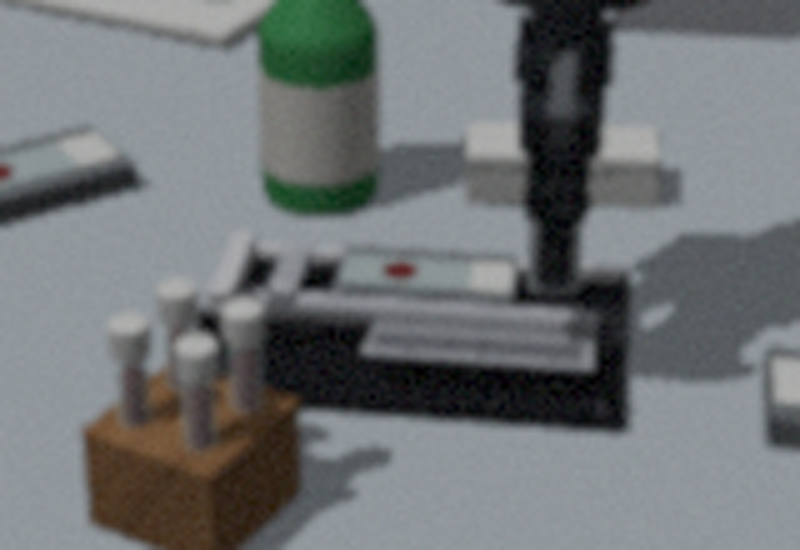

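Run:
```python
from h import *
m=env.camera_model("wrist");th=np.radians(15.4);t=np.array([.5702,.0122]);R=np.array([[np.cos(th),-np.sin(th)],[np.sin(th),np.cos(th)]])
s=env.observe();print("TCP stage",R.T@(s["position"][:2]-t)*1000)
for z in (.045,.05,.055):
  print(z,[ (R.T@(ray(m,(u+.5)/1.5-.5,(v+.5)/1.5-.5,z)[:2]-t)*1000).round(1).tolist() for u,v in ((302,357),(325,357),(441,356),(463,356))])
for n,(u,v),z in (("rear edge",(360,372),.024),("rear -y c",(270,378),.024),("plate",(497,310),.028),("rail in",(262,267),.018)):
  print(n,(R.T@(ray(m,(u+.5)/1.5-.5,(v+.5)/1.5-.5,z)[:2]-t)*1000).round(1))
```

```text
TCP stage [-62.6678648   27.71046751]
0.045 [[-67.4, -2.8], [-67.4, 5.9], [-67.9, 50.0], [-67.9, 58.3]]
0.05 [[-70.1, -1.8], [-70.2, 6.7], [-70.6, 49.2], [-70.6, 57.3]]
0.055 [[-72.9, -0.7], [-72.9, 7.4], [-73.3, 48.4], [-73.4, 56.2]]
rear edge [-48.6  18. ]
rear -y c [-45.5 -21.9]
plate [-79.8  74.5]
rail in [-94.9 -22.6]
```

```bash
python3 -m jog '[[0,0.01,0,-0.0015,0],[0,0.018,0,-0.0015,0],[0,0.018,0,-0.0015,0],[0,0.018,0,-0.0015,0]]'; python3 -m jog '[[0,0.004,0,0,0],[0,0.004,0,0,0]]';python3 -m jog '[[0,0.004,0,0,0],[0,0.004,0,0,0]]'
```

```text
time_s: 2.7
position: [0.502, 0.0204, 0.0421]
tool_rot: [[-0.001, -0.964, -0.267], [0.0, -0.267, 0.964], [-1.0, 0.001, 0.0]]
ft_force: [-0.3, 0.5, 0.7]
grip_width: 0.0425
time_s: 2.9
position: [0.502, 0.0204, 0.038]
tool_rot: [[-0.0, -0.964, -0.267], [0.0, -0.267, 0.964], [-1.0, 0.0, 0.0]]
ft_force: [-0.8, 0.1, 1.1]
grip_width: 0.0425
time_s: 3.1
position: [0.5023, 0.0204, 0.0342]
tool_rot: [[0.0, -0.964, -0.267], [0.0, -0.267, 0.964], [-1.0, -0.0, -0.0]]
ft_force: [-0.7, -0.2, 1.6]
grip_width: 0.0427
```

```bash
for i in 1 2; do python3 -m jog '[[0,0.002,0,0,0],[0,0.002,0,0,0]]' | grep -E "posi|force"; done
python3 - <<'E'
from h import *
import cv2
cv2.imwrite("pics/w3.png",cv2.resize(env.get_image("wrist")[:,:,::-1],None,fx=1.5,fy=1.5,interpolation=cv2.INTER_CUBIC))
a=env.get_image("side")[150:260,190:350,::-1];cv2.imwrite("pics/s3.png",cv2.resize(a,None,fx=5,fy=5,interpolation=cv2.INTER_CUBIC))
E
```

```text
position: [0.5024, 0.0204, 0.0325]
ft_force: [-0.0, 0.1, 5.9]
position: [0.5024, 0.0203, 0.0307]
ft_force: [-0.8, -0.3, 7.2]
```

View pics/w3.png

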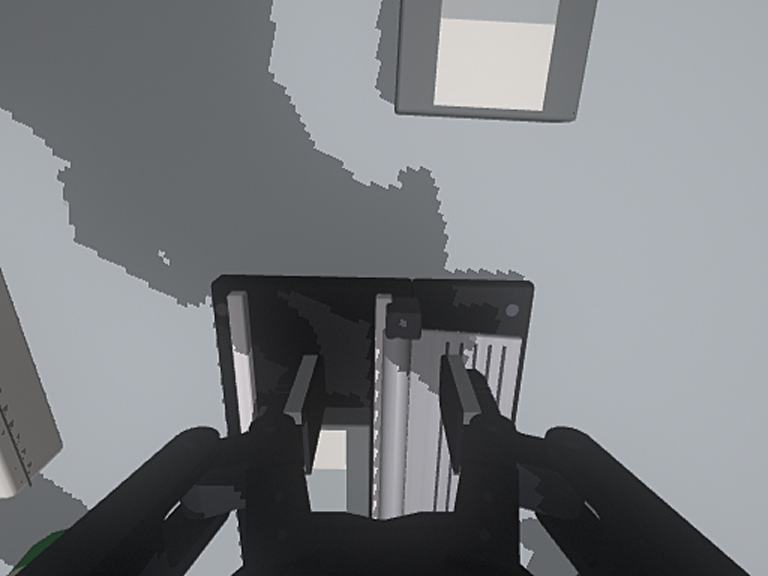

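View pics/s3.png

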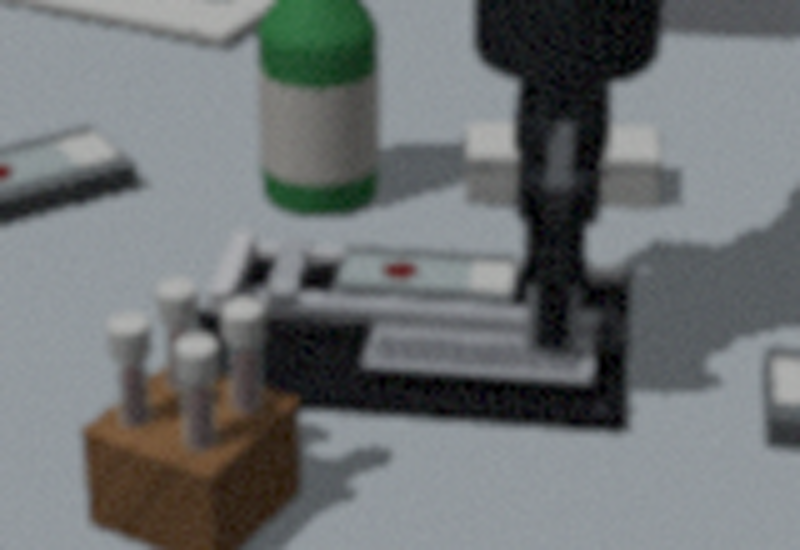

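```bash
for i in 1 2 3; do python3 -m jog '[[0,0.0015,0,0,0],[0,0.0015,0,0,0]]' | grep -E "posi|force"; done
python3 - <<'E'
from h import *
import cv2
a=env.get_image("side")[180:250,205:335,::-1];cv2.imwrite("pics/s4.png",cv2.resize(a,None,fx=6,fy=6,interpolation=cv2.INTER_CUBIC))
E
```

```text
position: [0.5025, 0.0201, 0.0294]
ft_force: [-1.3, -1.6, 8.4]
position: [0.5026, 0.0199, 0.0281]
ft_force: [-2.3, -3.5, 11.0]
position: [0.5027, 0.0197, 0.0269]
ft_force: [-3.2, -4.6, 14.9]
```

View pics/s4.png

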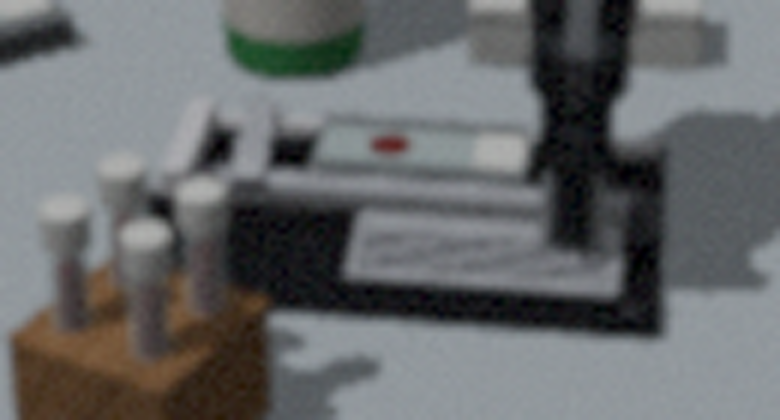

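Run:
```python
from h import *
m=env.camera_model("side");th=np.radians(15.4);t=np.array([.5702,.0122]);R=np.array([[np.cos(th),-np.sin(th)],[np.sin(th),np.cos(th)]])
def proj(sx,sy,z):
    w=np.array([*(R@[sx,sy]+t),z]);c=m["orientation"].T@(w-m["origin"])
    u=m["cx"]-m["fx"]*c[0]/c[2];v=m["cy"]+m["fy"]*c[1]/c[2]
    return ((u-205)*6+2.5).round(1),((v-180)*6+2.5).round(1)
print("rest?",proj(.015,.075,.028),proj(-.08,.075,.028))
for a in (0,.1,.15,.2,.24,.27,.3,.34):
    b=.27-a; print(a,proj(.015,.031+.044*np.cos(b),.016+.044*np.sin(b)),proj(-.08,.031+.044*np.cos(b),.016+.044*np.sin(b)))
```

```text
rest? (np.float64(346.1), np.float64(236.4)) (np.float64(622.9), np.float64(252.9))
0 (np.float64(346.6), np.float64(234.7)) (np.float64(622.9), np.float64(251.1))
0.1 (np.float64(346.4), np.float64(246.7)) (np.float64(622.2), np.float64(263.3))
0.15 (np.float64(346.3), np.float64(252.6)) (np.float64(621.9), np.float64(269.2))
0.2 (np.float64(346.2), np.float64(258.3)) (np.float64(621.5), np.float64(274.9))
0.24 (np.float64(346.2), np.float64(262.7)) (np.float64(621.3), np.float64(279.4))
0.27 (np.float64(346.2), np.float64(266.0)) (np.float64(621.1), np.float64(282.7))
0.3 (np.float64(346.2), np.float64(269.2)) (np.float64(620.9), np.float64(285.9))
0.34 (np.float64(346.3), np.float64(273.3)) (np.float64(620.6), np.float64(290.1))
```

```bash
python3 -m jog '[[0,-0.0007,0,0,0],[0,-0.0007,-0.003,0,0],[0,-0.0007,-0.006,0,0],[0,-0.0007,-0.009,0,0],[0,-0.0007,-0.012,0,0],[0,-0.0007,-0.012,0,0]]'
python3 - <<'E'
from h import *
import cv2
a=env.get_image("side")[180:250,205:335,::-1];cv2.imwrite("pics/s5.png",cv2.resize(a,None,fx=6,fy=6,interpolation=cv2.INTER_CUBIC))
a=env.get_image("scene")[150:246,165:309,::-1];cv2.imwrite("pics/c5.png",cv2.resize(a,None,fx=5.5,fy=5.5,interpolation=cv2.INTER_CUBIC))
E
```

```text
time_s: 4.85
position: [0.5123, 0.0236, 0.0269]
tool_rot: [[-0.003, -0.963, -0.268], [-0.0, -0.268, 0.963], [-1.0, 0.003, 0.001]]
ft_force: [-7.9, -1.3, 10.8]
grip_width: 0.0426
```

View pics/s5.png

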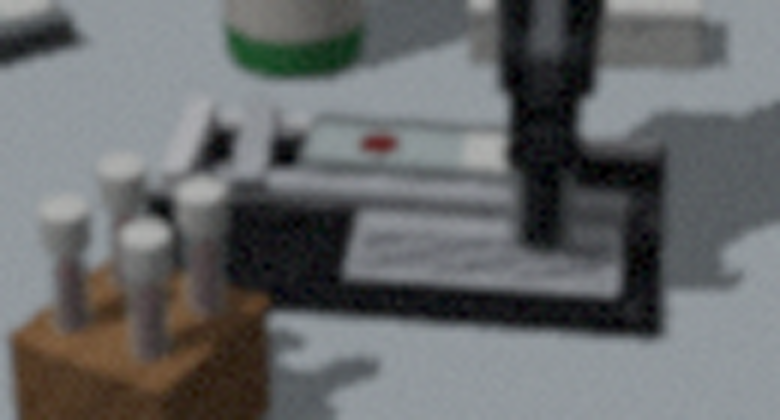

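View pics/c5.png

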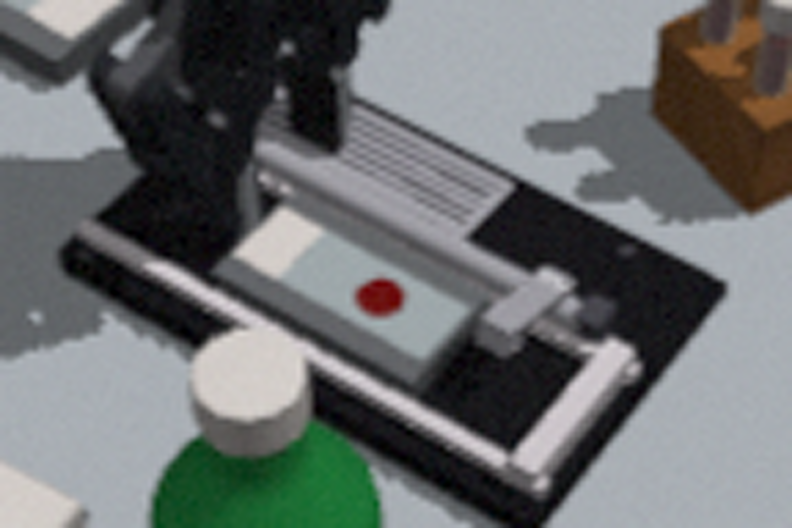

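```bash
python3 -m jog '[[0,0,-0.003,0,0],[0,0,-0.006,0,0],[0,0,-0.009,0,0],[0,0,-0.012,0,0],[0,0,-0.015,0,0],[0,0,-0.015,0,0]]'
python3 -m jog '[[0,0,-0.003,0,0],[0,0,-0.006,0,0],[0,0,-0.009,0,0],[0,0,-0.012,0,0],[0,0,-0.012,0,0]]'
python3 - <<'E'
from h import *
import cv2
th=np.radians(15.4);t=np.array([.5702,.0122]);R=np.array([[np.cos(th),-np.sin(th)],[np.sin(th),np.cos(th)]])
print(R.T@(env.observe()["position"][:2]-t))
a=env.get_image("side")[180:250,205:335,::-1];cv2.imwrite("pics/s6.png",cv2.resize(a,None,fx=6,fy=6,interpolation=cv2.INTER_CUBIC))
a=env.get_image("scene")[150:246,165:309,::-1];cv2.imwrite("pics/c6.png",cv2.resize(a,None,fx=5.5,fy=5.5,interpolation=cv2.INTER_CUBIC))
E
```

```text
time_s: 5.55
position: [0.5268, 0.0277, 0.0269]
tool_rot: [[-0.003, -0.964, -0.268], [0.0, -0.268, 0.964], [-1.0, 0.003, 0.001]]
ft_force: [-7.2, -0.4, 11.7]
grip_width: 0.0425
time_s: 6.05
position: [0.5384, 0.0309, 0.0269]
tool_rot: [[-0.003, -0.964, -0.268], [0.0, -0.268, 0.964], [-1.0, 0.003, 0.001]]
ft_force: [-7.9, -0.2, 11.3]
grip_width: 0.043
[-0.02570645  0.02651193]
```

View pics/s6.png

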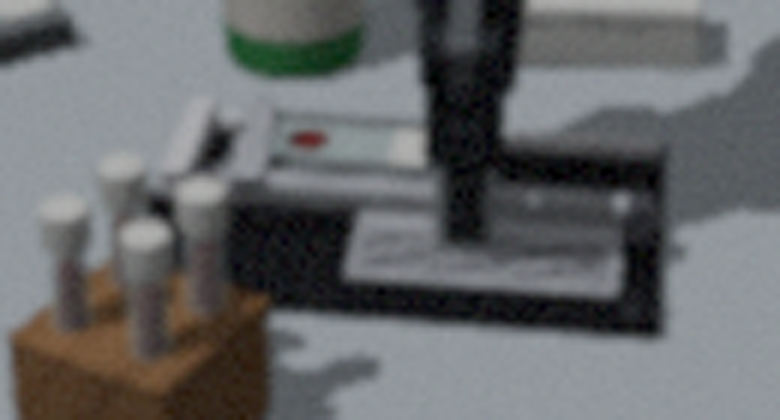

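View pics/c6.png

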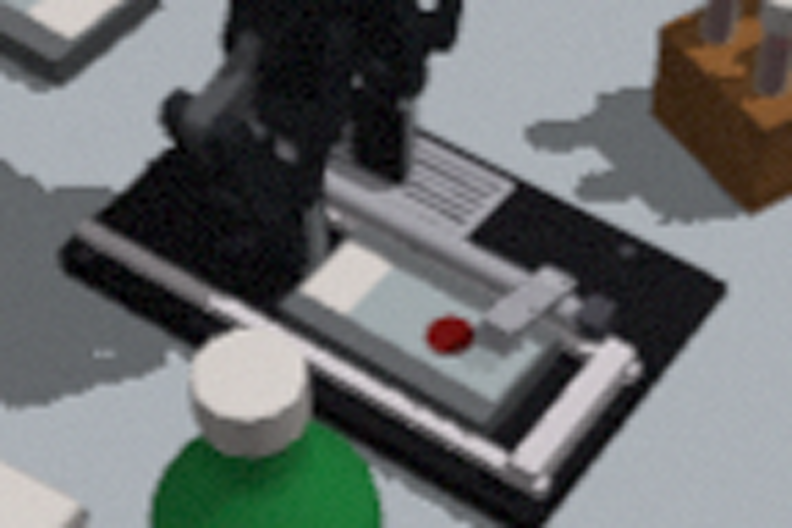

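The foot is lifted and the holder's front edge has passed under it, with about 15 mm left to go. I'll keep pushing and watch the force for the end stop.

```bash
python3 -m jog '[[0,0,-0.003,0,0],[0,0,-0.006,0,0],[0,0,-0.009,0,0],[0,0,-0.011,0,0],[0,0,-0.011,0,0]]' | grep -E "pos|force"
for i in 1 2 ; do python3 -m jog '[[0,0,-0.0015,0,0],[0,0,-0.0015,0,0]]' | grep -E "pos|force"; done
```

```text
position: [0.5489, 0.0339, 0.0269]
ft_force: [-7.5, -0.9, 10.7]
position: [0.5503, 0.0342, 0.0269]
ft_force: [-7.0, -1.5, 11.1]
position: [0.5508, 0.0344, 0.0269]
ft_force: [-12.0, -3.6, 13.7]
```

```bash
python3 -m jog '[[0,0,-0.001,0,0],[0,0,-0.001,0,0],[0,0,-0.001,0,0]]' | grep -E "pos|force"
python3 - <<'E'
from h import *
import cv2
a=env.get_image("side")[180:250,205:335,::-1];cv2.imwrite("pics/s7.png",cv2.resize(a,None,fx=6,fy=6,interpolation=cv2.INTER_CUBIC))
a=env.get_image("scene")[150:246,165:309,::-1];cv2.imwrite("pics/c7.png",cv2.resize(a,None,fx=5.5,fy=5.5,interpolation=cv2.INTER_CUBIC))
E
```

```text
position: [0.5508, 0.0344, 0.0268]
ft_force: [-15.8, -5.7, 16.4]
```

View pics/s7.png

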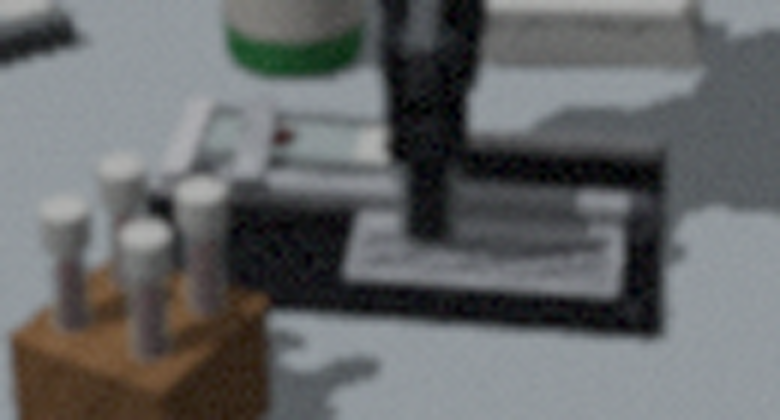

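View pics/c7.png

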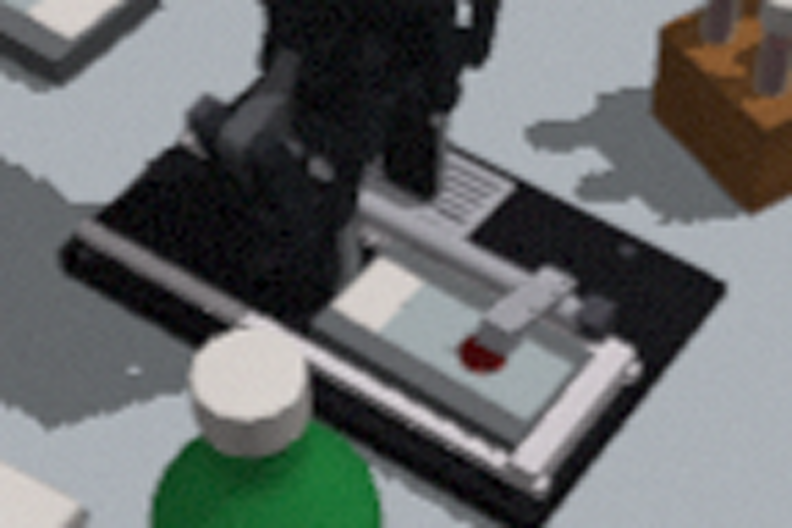

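The holder's front edge is against the end stop: the TCP stopped moving and the force rose. I'll back the finger off the rear edge with the clip still held, then raise it.

```bash
python3 -m jog '[[0,0,0.002,0,0],[0,0,0.005,0,0],[0,0,0.008,0,0],[0,0,0.008,0,0]]' | grep -E "pos|force"
python3 -m jog '[[0,-0.003,0,0,0],[0,-0.006,0,0,0],[0,-0.009,0,0,0],[0,-0.012,0,0,0],[0,-0.02,0,0,0],[0,-0.04,0,0,0],[0,-0.07,0,0,0],[0,-0.1,0,0,0],[0,-0.13,0.02,0,0],[0,-0.15,0.04,0,0],[0,-0.15,0.04,0,0],[0,-0.15,0.04,0,0]]'
python3 - <<'E'
from h import *
import cv2
a=env.get_image("side")[180:250,205:335,::-1];cv2.imwrite("pics/s8.png",cv2.resize(a,None,fx=6,fy=6,interpolation=cv2.INTER_CUBIC))
cv2.imwrite("pics/w8.png",cv2.resize(env.get_image("wrist")[:,:,::-1],None,fx=1.5,fy=1.5,interpolation=cv2.INTER_CUBIC))
a=env.get_image("scene")[150:246,165:309,::-1];cv2.imwrite("pics/c8.png",cv2.resize(a,None,fx=5.5,fy=5.5,interpolation=cv2.INTER_CUBIC))
E
```

```text
position: [0.5482, 0.033, 0.028]
ft_force: [3.4, 3.6, 9.6]
time_s: 9.05
position: [0.508, 0.022, 0.1766]
tool_rot: [[0.001, -0.964, -0.267], [-0.0, -0.267, 0.964], [-1.0, -0.001, -0.0]]
ft_force: [0.5, 0.2, -0.2]
grip_width: 0.0426
```

View pics/s8.png

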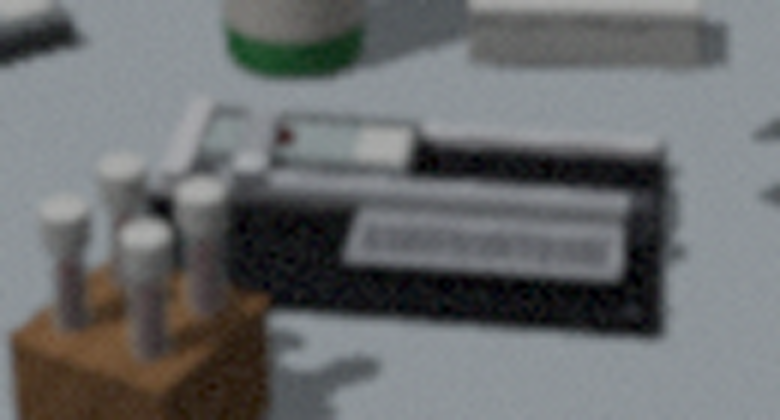

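View pics/c8.png

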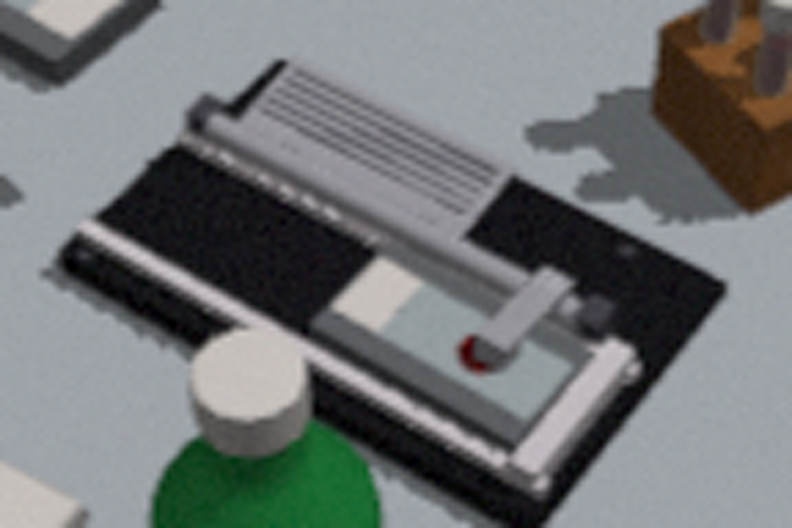

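View pics/w8.png

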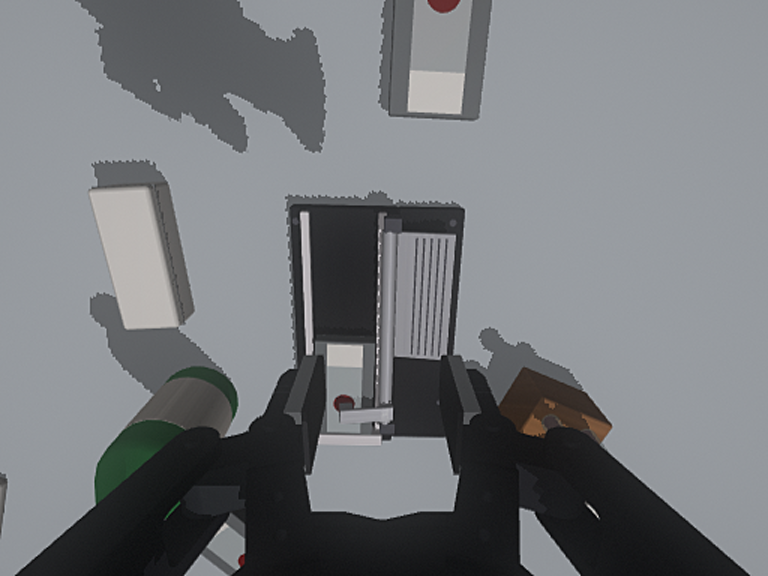

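Run:
```python
from h import *
import cv2
m=env.camera_model("wrist");th=np.radians(15.4);t=np.array([.5702,.0122]);R=np.array([[np.cos(th),-np.sin(th)],[np.sin(th),np.cos(th)]])
for n,(u,v),z in (("rear edge",(345,344),.024),("stop near top edge",(350,435),.024),("plate outer",(457,235),.022),("plate outer+x",(447,359),.022)):
  print(n,(R.T@(ray(m,(u+.5)/1.5-.5,(v+.5)/1.5-.5,z)[:2]-t)*1000).round(1))
a=cv2.imread("pics/w8.png")[320:460,290:480];cv2.imwrite("pics/w8c.png",cv2.resize(a,None,fx=4,fy=4,interpolation=cv2.INTER_CUBIC))
```

```text
rear edge [-0.2 -0.3]
stop near top edge [78.5  1.5]
plate outer [-79.7  76.3]
plate outer+x [13.1 74.3]
```

View pics/w8c.png

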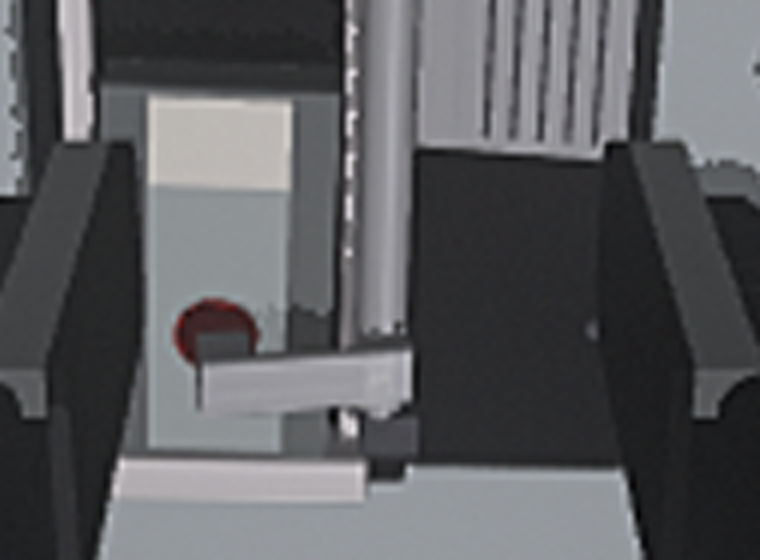

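The holder's rear edge measures at stage x ≈ 0, its front is against the stop, the foot rests on the slide and the hand is clear. I'm handing in.

```bash
python3 -c "
from rig import env
print(env.close_job())"
```

```text
the job is handed in; nothing more can be done
None
```

The slide holder is home against the end stop, the clip has sprung back down onto it, and the hand is clear. I handed the job in at about 9 s; it reports no verdict.

**What I did:** I straddled the hinge rod with the gripper half open. One fingertip pressed the thumb plate to about level; the pictures put the clip at about 0.27 rad. I kept it pressed at roughly 11 N. The other fingertip pushed the holder about 45 mm along the channel, until the hand stopped and the push force rose to about 16 N. I backed the finger off the holder while the clip was still down, then lifted away.

**Last checks:**
- **Holder:** the rear edge measures at stage x ≈ -0.2 mm, y ≈ 0, and it looks flat and seated against the stop in the scene and wrist views.
- **Clip:** the foot rests on the slide and the plate sits between its rest and pressed positions. I did not measure the final clip angle.
- **Hand:** the wrist force is about zero, with the fingers about 0.15 m above the stage.
- **Bystanders:** I saw no change in the bottle, tube block or slide box, but did not re-measure them.

**Disagreements:**
- The end stop's near edge measured at 78.5 mm instead of 80, within the 2 mm calibration.
- The press force rose to about 15 N at the deepest point, above the 8 N in the notes, so I eased back 0.7 mm before pushing. The deepest force reading while pushing was about 16 N, against the stop.

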